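# Load the windowed sample plate under the scan head

## Task

Take the tall metal plate with the square window from its stand, stand it upright on the floor of the instrument's slot, and then slide it along under the overhanging black head until it has pushed the sliding shoe all the way back against its hard stop. Push gently, do not ram it, let go of the plate there, and leave the other plates, the mouse and the brass fitting where they are.

Things in the scene. Friction and masses are not known exactly. Their poses are not given: they have to be found in the camera images.
- window_plate: target: aluminium plate standing on edge in a black slotted stand; 60 mm long (x), 12 mm thick (y), 80 mm tall (z), flat top, 130 g. A 24 x 24 mm square window goes through it (18 to 42 mm above its foot); the lowest 6 mm are thinned to 9.5 mm thick as a lead-in. Origin: centre of its underside, z up along the plate; a half turn about z makes no difference
- low_plate: bystander: aluminium plate standing on edge in a black slotted stand, 60 x 12 x 55 mm, solid, no window. Origin: centre of its underside
- pin_plate: bystander: aluminium plate standing on edge in a black slotted stand, 60 x 12 x 80 mm, solid, no window, with a steel pin 8 mm thick and 14 mm tall on its top. Origin: centre of its underside
- stand0: one of three identical black slotted stands fixed to the desk, 90 x 45 x 24 mm, its slot 63 mm along x, 14 mm wide and 16 mm deep, floor 8 mm above the desk. Origin: centre of its underside. Which plate stands in which place varies
- stand1: one of three identical black slotted stands fixed to the desk, 90 x 45 x 24 mm, its slot 63 mm along x, 14 mm wide and 16 mm deep, floor 8 mm above the desk. Origin: centre of its underside. Which plate stands in which place varies
- stand2: one of three identical black slotted stands fixed to the desk, 90 x 45 x 24 mm, its slot 63 mm along x, 14 mm wide and 16 mm deep, floor 8 mm above the desk. Origin: centre of its underside. Which plate stands in which place varies
- instrument: fixed instrument, black base 280 x 170 x 12 mm (x -150 to +130 mm). Two aluminium bars, 16 mm wide, tops 30 mm above the desk, form an open-topped slot along x: 13.5 mm wide, centred on y = 0, floor at z = 12 mm, open at its robot-side end x = -145 mm. Origin: on the desk under the plate's home (plate origin at 0, 0, 12 mm when fully home); +x along the slot, away from the open end
- head_edge (a point): middle of the lower robot-side edge of the black head that hangs over the slot: instrument x = -50, y = 0, z = 108 mm. The head is 150 mm wide and reaches from here 175 mm along +x and 80 mm up, on two steel posts of 11 mm radius at instrument x = 100, y = +-62 mm. When the plate is fully home its robot-side end is 20 mm behind this edge, its top 16 mm below the head
- shoe (a joint): steel shoe, 30 mm long, 56 mm high, sliding in the slot under the head; 0 = nearest the open end, 0.030 m = fully back against its hard stop. It drags with about 5 N, stays where it is left, and starts somewhere between 0 and 0.015
- shoe_face (a point): middle of the shoe's flat face that the plate's end pushes, 42 mm above the desk; at instrument x = joint value (30 mm when fully back)
- mouse: bystander: black computer mouse, 105 x 60 x 34 mm, on the desk. Origin: centre of its underside
- fitting: bystander: brass gas fitting, 32 mm across, 46 mm tall, upright on the desk. Origin: centre of its underside
There are look-alikes about, which are no part of the job. Leave any red look-alike of the window_plate alone.

How it is judged:
On the way:
1. the windowed plate stands upright on the floor of the instrument's slot, not yet home (angle between window_plate's own z axis and vertical below 0.06 rad and z of window_plate in the frame of instrument between 0.009 and 0.015 m and y of window_plate in the frame of instrument between -0.003 and 0.003 m and angle between the x axis of window_plate and the x axis of instrument, either way round below 0.08 rad and x of window_plate in the frame of instrument below -0.004 m), for 0.2 s.
At the end, for the whole second after the job is handed in: The windowed plate stands at rest and released in the instrument's slot: upright and along the slot to within about 4 degrees, on the slot's floor to 3 mm, centred across it to 3 mm, within 2.5 mm of its home position along it, and the shoe is within 2 mm of its hard stop (angle between window_plate's own z axis and vertical below 0.06 rad and z of window_plate in the frame of instrument between 0.009 and 0.015 m and y of window_plate in the frame of instrument between -0.003 and 0.003 m and angle between the x axis of window_plate and the x axis of instrument, either way round below 0.08 rad and x of window_plate in the frame of instrument between -0.0025 and 0.003 m and value of joint shoe above 0.028 m and linear speed of window_plate below 0.01 m/s and contact force between window_plate and the fingers below 0.2 N); the robot touches nothing.
It fails at once if another plate is moved more than 10 mm or tipped (distance of any of low_plate, pin_plate from where it was at the start of the episode above 0.01 m or angle between any of low_plate, pin_plate's own z axis and vertical above 0.3 rad).
It fails at once if the mouse or the brass fitting is moved more than 15 mm (distance of any of mouse, fitting from where it was at the start of the episode above 0.015 m).
It fails at once if the plate is rammed against the shoe with more than 45 N (contact force between window_plate and shoe above 45 N).
It also fails if it takes over 58 s, if anything falls off the work surface, if the arm or the gripper's body presses on something with over 40 N, if the wrist force passes 120 N, or if a joint passes its speed limit or range.

## Robot

A 6-joint arm with a two-finger parallel gripper is mounted at the origin on the work surface. World frame = base frame: x ahead of the robot, y to its left, z up, the work surface at z = 0. Lengths are in m, angles in rad, forces in N, time in s.
With the tool pointing down it reaches from about 0.2 to 0.875 m from the base axis. Payload 3.4 kg.
Tool frame: the origin (TCP) lies between the finger pads; the fingertips stand 25 mm ahead of it and the grasp point (between the pads) lies 6 mm ahead of it (r.nose_length is the z of the fingertips in the tool frame, in m); z points along the fingers, y is the line along which they close (so a half turn about z gives the same grasp; the last joint's range is limited). The gripper opens to 94 mm and grips with 3 to 60 N. Pads are 16 mm wide; open, the fingers measure 119 mm over their backs; the gripper's body (75 mm by 177 mm) begins 78 mm behind the grasp point.
Start: joints at [-0.121, 0.276, 1.505, -0, 1.361, -0.121], TCP at [0.575, -0, 0.23] pointing down, gripper open.
Joint ranges: [-2.89, 2.89], [-0.75, 2.08], [0.22, 2.7], [-1.18, 4.32], [0.11, 2.71], [-2.7, 2.7]. Speed limits (rad/s): [2.57, 2.57, 3.14, 3.14, 3.14, 3.14].

## Interface

Orientations are given as a unit quaternion [w, x, y, z].
In Python, from plant import r, gripper_to, inverse_kinematics, vision, models, telemetry gives the robot as it stands. Calls block until the motion is done:
- r.move_to(position, orientation): joint-space move of the TCP to a pose.
- r.move_l(position, rot=None, vel=0.15, guard=None): straight line of the TCP; rot=None keeps the orientation; vel is the mean speed in m/s. With guard (N) it stops when the force on the tool has changed by that much, and returns True; else False.
- r.movej(angles): joint-space move.
- gripper_to(opening, f_grip=None): finger opening in m; f_grip is the grip in N (None keeps the last); returns when the fingers have stopped.
- r.hold(seconds).
- inverse_kinematics(position, orientation): joint angles nearest the present ones, or None.
- vision.snapshot(name): name is "scene" or "side" or "wrist"; returns the picture (420x560x3 uint8, red, green, blue); there is no depth.
- vision.get_calibration(name): a dict with "fx", "fy", "cx", "cy" (pixels), "D" ([k1, k2, p1, p2, k3] as OpenCV has them; the pictures are not rectified), "position" and "orientation" of the camera in the world. Camera axes: x right, y down, z forward; pixel columns grow to the right and rows downward; lengths in m; the calibration is good to about 2 mm. A picture is of the moment at which its call begins: read the wrist's pose just before it. get_calibration takes no time and is no camera call; for the wrist camera it gives the pose at the moment of the call.
A pose or a line that the arm cannot do raises r.PlanningError and nothing moves.
- r.sign_off(): hands the job in; it is judged then, once.
Trained networks look in the newest picture that a camera, given by its name, has taken for a name from the list of things; names that differ only in an ending like _2 or _b are one class to them, and where a whole thing is asked for, a point or a joint stands for the part that bears it (a point fixed in the world has none). Each returns a list of dicts, best first, with "score" (0 to 1); they miss things now and then, are a little off and sometimes report something else, mostly with a low value. They report only what shows in the picture. A call takes as long as a camera call. They do not tell look-alikes from the thing itself.
- models.boxes_of(thing, camera): "at" ([x, y, z] in m, in world coordinates, good to about 4 mm: the middle of the surface that is visible of it).
- models.regions_of(thing, camera): "pixels" (420x560 bool, what is visible of it).
- models.mark_of(thing, camera): "at" ([x, y, z] in m, in world coordinates, good to about 4 mm: a listed point, or the origin of a listed thing).
Readings, each from a call of its own:
- telemetry.current_t(): time.
- telemetry.current_joints(): joint angles.
- telemetry.current_dq(): joint speeds.
- telemetry.current_joint_efforts(): joint torques, N m.
- telemetry.current_ee_pos(): TCP position.
- telemetry.current_tool_rot(): TCP orientation.
- telemetry.current_wrist_force(): force on the tool from outside, world axes, zero at the start.
- telemetry.current_torque(): the same for the moment, N m.
- telemetry.current_opening(): finger opening in m.
- telemetry.current_finger_force(): force on a finger pad.
Only numpy, scipy, OpenCV 4.12 (cv2) and the standard library are available. Lean on these libraries where they do the work, as an engineer would, in place of code of your own. Each camera call takes 0.05 s, during which the arm holds its last target. There are 200 camera calls.

## Working session

There is one attempt and no reset: what is moved stays moved. The work goes in short steps, each a Python script; the robot and the scene stay as the last script left them, time stands still between calls to the robot, and variables do not carry over. Pictures are saved under pics/ and viewed, at most 10 in all, crops included, and the job is handed in when it is done.

```bash
mkdir -p pics; ls; python3 - <<'E'
from plant import r, vision, models, telemetry
import cv2, numpy as np
for c in ["scene","side"]:
    im=vision.snapshot(c); cv2.imwrite(f"pics/{c}0.png",im[:,:,::-1])
    k=vision.get_calibration(c); print(c,{a:np.round(b,4).tolist() for a,b in k.items()})
    for n in ["window_plate","low_plate","pin_plate","stand0","instrument","head_edge","shoe_face","mouse","fitting"]:
        print(n,[(np.round(d["at"],3).tolist(),round(d["score"],2)) for d in models.mark_of(n,c)])
print(telemetry.current_t(), telemetry.current_tool_rot())
E
```

```text
pics
scene {'fx': 379.3037, 'fy': 379.3037, 'cx': 272.7496, 'cy': 208.9257, 'D': [0.0001, 0.0, 0.0, 0.0, 0.0], 'position': [1.1403, -0.0976, 0.6405], 'orientation': [-0.2762, 0.6214, 0.6729, -0.2912]}
window_plate [([0.49, -0.448, -0.0], 0.69), ([0.391, -0.225, -0.0], 0.59), ([0.476, -0.344, 0.009], 0.54)]
low_plate [([0.505, -0.123, 0.01], 0.77), ([0.524, -0.235, -0.002], 0.24)]
pin_plate [([0.528, -0.227, 0.005], 0.65)]
stand0 [([0.527, -0.232, -0.0], 0.8), ([0.502, -0.123, 0.002], 0.68), ([0.479, -0.345, 0.003], 0.55)]
instrument []
head_edge []
shoe_face [([0.507, -0.124, 0.009], 0.22)]
mouse [([0.378, 0.034, 0.003], 0.61)]
fitting [([0.678, -0.268, 0.001], 0.5)]
side {'fx': 382.6518, 'fy': 382.6518, 'cx': 278.6794, 'cy': 209.8741, 'D': [0.0279, 0.0, 0.0, 0.0, 0.0], 'position': [0.4276, 0.4681, 0.5126], 'orientation': [0.0442, -0.0869, 0.8719, -0.4798]}
window_plate [([0.39, -0.223, 0.006], 0.95), ([0.37, -0.33, 0.004], 0.85), ([0.488, -0.448, -0.002], 0.84), ([0.48, -0.347, 0.005], 0.74)]
low_plate [([0.502, -0.12, 0.006], 0.98), ([0.529, -0.225, -0.003], 0.33)]
pin_plate [([0.526, -0.229, 0.006], 0.62), ([0.606, 0.083, 0.111], 0.54)]
stand0 [([0.527, -0.228, -0.001], 0.87), ([0.5, -0.118, 0.001], 0.84), ([0.477, -0.348, -0.003], 0.56)]
instrument [([0.652, 0.089, 0.003], 0.69)]
head_edge [([0.609, 0.084, 0.11], 0.96)]
shoe_face []
mouse [([0.382, 0.032, 0.007], 0.97)]
fitting [([0.678, -0.266, 0.002], 0.44)]
1.0 [2.12732866e-05 7.07115223e-01 7.07098339e-01 1.40261604e-05]
```

View pics/scene0.png

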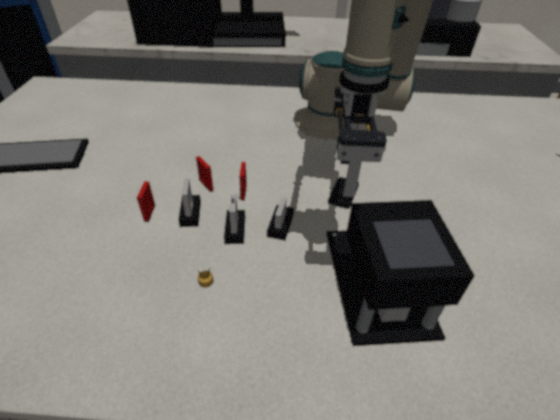

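View pics/side0.png

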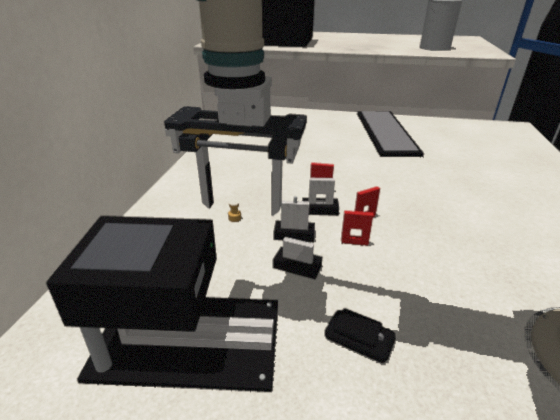

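Scene: three stands with plates at about (187,205) windowed, (235,225) pin and (282,218) low. The three red ones are the decoys. The instrument is on the right, with its open end facing the robot. Next I'll take close wrist views of both work sites.

```bash
python3 - <<'E'
from plant import r, vision, models, telemetry, inverse_kinematics as ik
import cv2, numpy as np
p=telemetry.current_ee_pos(); c=vision.get_calibration("wrist"); print("cam",p,np.round(c["position"],3))
for q in ([0,1,0,0],[0,0,1,0]): print(q, ik([.5,.09,.33],q), ik([.48,-.345,.33],q))
q=[0,1,0,0]
for n,P,things in (("inst",[.44,.085,.34],["instrument","head_edge","shoe_face"]),("stand",[.42,-.345,.30],["window_plate","stand0"])):
    r.move_to(P,q); r.hold(.3)
    k=vision.get_calibration("wrist"); im=vision.snapshot("wrist")
    cv2.imwrite(f"pics/w_{n}.png",im[:,:,::-1]); np.savez(f"{n}.npz",im=im,**{a:np.array(b) for a,b in k.items()})
    print(n,{a:np.round(b,4).tolist() for a,b in k.items()})
    for t in things: print(t,[(np.round(d["at"],3).tolist(),round(d["score"],2)) for d in models.mark_of(t,"wrist")])
print(telemetry.current_t())
E
```

```text
cam [ 5.75011870e-01 -1.54227273e-05  2.30484607e-01] [0.573 0.071 0.385]
[0, 1, 0, 0] [ 4.10598257e-02  1.32134926e-01  1.45120169e+00 -4.44089210e-16
  1.55825604e+00  1.61185615e+00] [-7.40874615e-01  2.64286417e-01  1.28020002e+00 -4.44089210e-16
  1.59710622e+00  8.29921712e-01]
[0, 0, 1, 0] [ 4.10598257e-02  1.32134926e-01  1.45120169e+00 -4.44089210e-16
  1.55825604e+00 -1.52973650e+00] [-7.40874615e-01  2.64286417e-01  1.28020002e+00 -4.44089210e-16
  1.59710622e+00 -2.31167094e+00]
inst {'fx': 332.9269, 'fy': 332.9269, 'cx': 272.5855, 'cy': 210.7657, 'D': [-0.0451, 0.0, 0.0, 0.0, 0.0], 'position': [0.5098, 0.0847, 0.4938], 'orientation': [0.088, 0.702, -0.7012, -0.0882]}
instrument [([0.655, 0.09, 0.003], 0.59)]
head_edge [([0.608, 0.085, 0.108], 0.58)]
shoe_face []
stand {'fx': 332.9269, 'fy': 332.9269, 'cx': 272.5855, 'cy': 210.7657, 'D': [-0.0451, 0.0, 0.0, 0.0, 0.0], 'position': [0.4899, -0.3444, 0.4543], 'orientation': [0.0879, 0.7025, -0.7008, -0.0879]}
window_plate [([0.484, -0.342, 0.014], 0.76), ([0.493, -0.445, 0.001], 0.75), ([0.368, -0.329, -0.002], 0.68), ([0.391, -0.228, 0.003], 0.59)]
stand0 [([0.528, -0.227, -0.002], 0.94), ([0.482, -0.346, 0.002], 0.69), ([0.507, -0.118, -0.004], 0.66)]
5.0667
```

View pictures.

View pics/w_inst.png

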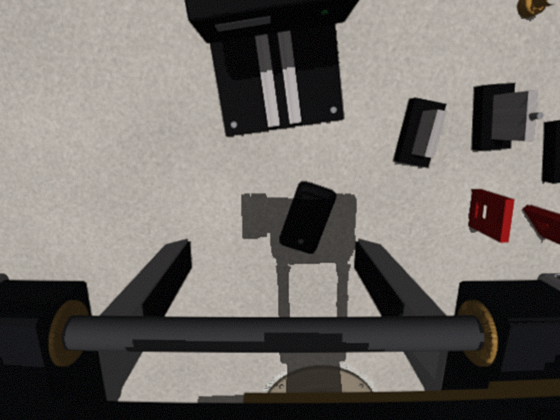

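View pics/w_stand.png

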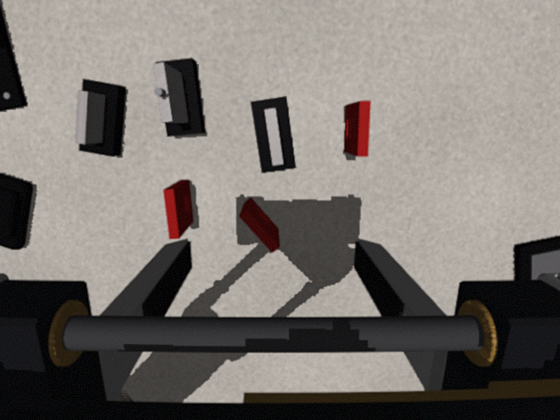

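Wrist views: the instrument's slot is the dark gap between the bright bars (about x 279–288, y 35–125). The target's top face is the bright rectangle at about (273,136). It is the only plate there with a bare top in a stand apart from the pin and low plates. I'll segment both.

```bash
cat > h.py <<'E'
import cv2, numpy as np
from scipy.spatial.transform import Rotation as R
def back(px,k,z):
    K=np.array([[k["fx"],0,k["cx"]],[0,k["fy"],k["cy"]],[0,0,1]],float)
    u=cv2.undistortPoints(np.float64(px).reshape(-1,1,2),K,np.array(k["D"],float)).reshape(-1,2)
    q=np.array(k["orientation"]); d=np.c_[u,np.ones(len(u))]@R.from_quat(q[[1,2,3,0]]).as_matrix().T
    c=np.array(k["position"]); return c+d*((z-c[2])/d[:,2])[:,None]
def sub(im,box):
    x0,y0,x1,y1=box; return cv2.cvtColor(im,cv2.COLOR_RGB2GRAY)[y0:y1,x0:x1]
def rect_fit(m,off,k,z):
    "min-area rectangle of a mask in world at height z: centre, sizes, yaw of long axis"
    c=max(cv2.findContours(m.astype(np.uint8),cv2.RETR_EXTERNAL,cv2.CHAIN_APPROX_NONE)[0],key=cv2.contourArea).reshape(-1,2)+off
    w=back(c,k,z)[:,:2]; b=cv2.boxPoints(cv2.minAreaRect(np.float32(w*1000)))/1000
    e=[b[1]-b[0],b[2]-b[1]]; e.sort(key=np.linalg.norm); a=np.arctan2(e[1][1],e[1][0]); a=(a+np.pi/2)%np.pi-np.pi/2
    return b.mean(0),[np.linalg.norm(x) for x in e],a
E
python3 - <<'E'
import numpy as np,cv2
from h import *
k=np.load("stand.npz"); g=sub(k["im"],(245,90,305,180))
t,m=cv2.threshold(g,0,255,cv2.THRESH_OTSU)
print(g[::8,::4])
gi=sub(np.load("inst.npz")["im"],(215,30,350,140))
for y in range(5,105,10): print(y+30,gi[y,30:95:1].tolist())
E
```

```text
[[176 170 183 170 175 178 169 174 178 177 174 174 175 179 169]
 [165 173 172 168 178 162 133  87  41  16  24 184 181 182 179]
 [170 171  20  24  24  16  15  24  19  21  20 176 180 177 187]
 [172 179  44  21  22 160 173 179  40  21  23 166 185 172 183]
 [170 165 120  18  21  59 176 173 108  17  20  75 174 178 183]
 [173 174 176  20  23  17 177 173 170  10  21  13 183 177 178]
 [174 176 173  31  19  20 162 171 174  12  21  15 164 177 181]
 [174 174 173 108  18  22  80 172 167  70  20  18 148 168 175]
 [175 181 170 172  15  17  17 168 167 159  14  20  59 169 176]
 [171 176 168 173  21  24  20 165 168 175   6  22  15 176 175]
 [176 175 172 172  92  12  10  12  66  76 144 179 176 178 175]
 [168 174 177 172 166 173 174 170 173 170 171 178 175 172 174]]
35 [4, 6, 5, 1, 5, 4, 0, 1, 4, 6, 21, 24, 29, 35, 36, 43, 46, 48, 57, 61, 62, 61, 37, 14, 7, 4, 9, 15, 4, 7, 8, 9, 31, 51, 67, 67, 59, 60, 63, 64, 66, 62, 65, 66, 66, 52, 23, 4, 7, 8, 4, 8, 8, 5, 3, 7, 6, 9, 5, 10, 6, 12, 8, 10, 4]
45 [6, 6, 4, 0, 10, 10, 10, 2, 6, 7, 17, 42, 57, 66, 63, 61, 61, 65, 65, 67, 65, 64, 66, 55, 27, 10, 4, 4, 5, 6
[... 1595 characters left out ...]
4, 19, 17, 19, 17, 18, 14, 34, 108, 176, 180, 169, 167, 173, 177, 177, 180, 177, 177, 165, 81, 15, 15, 17, 19, 18, 15, 15, 14, 19, 18]
115 [20, 22, 18, 16, 20, 17, 20, 15, 24, 18, 17, 17, 17, 15, 15, 21, 18, 17, 16, 13, 23, 91, 170, 179, 170, 167, 172, 174, 177, 181, 179, 178, 171, 93, 18, 11, 16, 21, 20, 23, 17, 14, 18, 86, 172, 182, 172, 165, 172, 174, 179, 180, 179, 177, 167, 102, 29, 11, 18, 13, 20, 14, 20, 17, 17]
125 [20, 13, 19, 20, 16, 20, 20, 20, 17, 19, 18, 23, 16, 14, 17, 19, 22, 20, 20, 17, 15, 14, 70, 159, 178, 171, 161, 152, 146, 141, 138, 136, 133, 120, 65, 18, 14, 22, 14, 16, 20, 17, 17, 10, 5, 6, 11, 2, 5, 10, 25, 43, 48, 49, 52, 54, 59, 80, 109, 96, 122, 128, 125, 127, 132]
```

```bash
cat >> h.py <<'E'
def slot_fit(im,k,rows,cols,lvl,z=.03):
    "4 bar edges over rows -> slot line y=a+b x (world), offsets of the edges"
    g=cv2.GaussianBlur(cv2.cvtColor(im,cv2.COLOR_RGB2GRAY),(1,5),0).astype(float); E=[]
    for v in rows:
        s=g[v,cols[0]:cols[1]]-lvl; i=np.flatnonzero(s[:-1]*s[1:]<0)
        if len(i)==4: E.append([[cols[0]+j+s[j]/(s[j]-s[j+1]),v] for j in i])
    E=np.array(E); W=[back(E[:,j],k,z) for j in range(4)]
    f=[np.polyfit(w[:,0],w[:,1],1) for w in W]; b=np.mean([x[0] for x in f]); x0=W[0][:,0].mean()
    ys=np.array([np.polyval(x,x0) for x in f]); return len(E),x0,ys,[x[0] for x in f]
E
python3 - <<'E'
import numpy as np,cv2
from h import *
k=np.load("stand.npz"); b=(245,90,305,180); g=sub(k["im"],b)
n,l,st,ce=cv2.connectedComponentsWithStats((g>95).astype(np.uint8),connectivity=4); i=l[46,27]; print("area",st[i])
print("plate",rect_fit(l==i,(b[0],b[1]),k,.088))
dark=np.zeros_like(g); n2,l2,_,_=cv2.connectedComponentsWithStats((g<95).astype(np.uint8)); dark=(l2==l2[46,16])
print("stand",rect_fit(dark,(b[0],b[1]),k,.024))
k=np.load("inst.npz"); print("slot",slot_fit(k["im"],k,range(74,120),(240,315),95))
print("slot dark",slot_fit(k["im"],k,range(38,70),(230,315),35))
print("base corners", back([[226,136],[343,118]],k,.012), "bolts",back([[234,125],[333,110]],k,.012))
print("bar ends",back([[272,127],[295,123]],k,.03), "head", back([[213,37],[345,16],[272,31]],k,.108))
E
```

```text
area [ 19  18  19  58 655]
plate (array([ 0.47889543, -0.345447  ], dtype=float32), [np.float32(0.012377515), np.float32(0.060566526)], np.float32(0.15125299))
stand (array([ 0.47868586, -0.3456553 ], dtype=float32), [np.float32(0.04506147), np.float32(0.090236805)], np.float32(0.14915621))
slot (40, np.float64(0.5490842868258164), array([0.09747366, 0.08105141, 0.06771445, 0.05129151]), [np.float64(0.14513545360554234), np.float64(0.14678777318950428), np.float64(0.14331459457555668), np.float64(0.14484399683975235)])
slot dark (28, np.float64(0.5997666857214148), array([0.10483606, 0.08837902, 0.07548164, 0.05846905]), [np.float64(0.14660711749966546), np.float64(0.14862917370210083), np.float64(0.14071190095293), np.float64(0.16408570261606265)])
base corners [[ 0.49604787  0.15088844  0.012     ]
 [ 0.52108055 -0.01377641  0.012     ]] bolts [[0.5112016  0.13915707 0.012     ]
 [0.53181711 0.00072499 0.012     ]]
bar ends [[0.50849207 0.08568198 0.03      ]
 [0.51381775 0.05460657 0.03      ]] head [[0.60288642 0.14862805 0.108     ]
 [0.62389187 0.00841646 0.108     ]
 [0.60864027 0.08557902 0.108     ]]
```

Measurements agree with the given sizes (plate 12.4×60.6 mm, slot 13.3 mm, stand 45×90 mm). The plate is at (0.479,-0.345) with yaw 0.150, and the slot yaw is 0.144. Next I'll grasp, lift, and check above the slot.

```bash
cat >> h.py <<'E'
YAW=.1443; O=np.array([.6555,.0898])   # instrument
def Q(y): return [0,float(np.cos(y/2)),float(np.sin(y/2)),0]
def I(x,y,z,o=O):
    c,s=np.cos(YAW),np.sin(YAW); return [o[0]+c*x-s*y,o[1]+s*x+c*y,z]
E
python3 - <<'E'
from plant import r, vision, models, telemetry, gripper_to
from h import *
gripper_to(.05); r.move_to([.4789,-.3454,.16],Q(.150))
print(r.move_l([.4789,-.3454,.078],vel=.08,guard=8))
print(telemetry.current_ee_pos())
gripper_to(0,f_grip=25); print("open",telemetry.current_opening(),telemetry.current_finger_force())
print(telemetry.current_wrist_force())
r.move_l([.4789,-.3454,.22],vel=.1); print(telemetry.current_opening(),telemetry.current_wrist_force())
r.move_to(I(-.108,0,.19),Q(YAW)); r.hold(.3)
print(telemetry.current_ee_pos(),telemetry.current_opening())
k=vision.get_calibration("wrist"); im=vision.snapshot("wrist")
cv2.imwrite("pics/w_held.png",im[:,:,::-1]); np.savez("held.npz",im=im,**{a:np.array(b) for a,b in k.items()})
cv2.imwrite("pics/side_held.png",vision.snapshot("side")[:,:,::-1]); print(telemetry.current_t())
E
```

```text
False
[ 0.4792638  -0.34572897  0.07852743]
open 0.011768992047511247 24.99834179878235
[-0.07269604  0.17081591  0.68068733]
0.0118550540882058 [ 0.27149358  0.06296399 -1.58494936]
[0.54879592 0.07357565 0.18998726] 0.01135405918923124
11.9417
```

View pics/w_held.png

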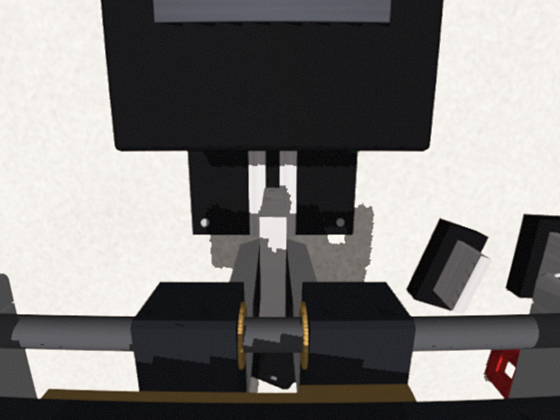

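View pics/side_held.png

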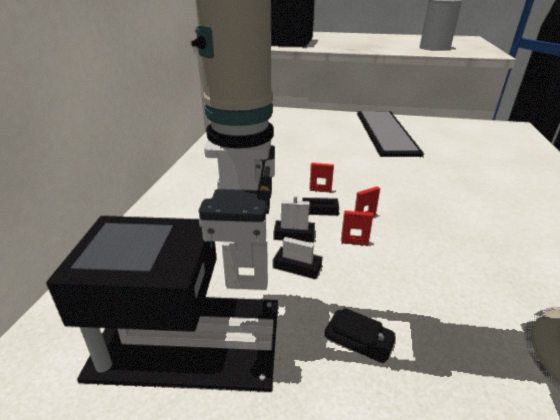

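The held plate shows its square window in the side view. In the wrist view the plate top is at about cols 260–286, rows 215–250, and the slot gap is at about cols 266–280, rows 152–185, roughly in line. I'll quantify the sideways offset.

```bash
python3 - <<'E'
from h import *
k=np.load("held.npz"); g=cv2.cvtColor(k["im"],cv2.COLOR_RGB2GRAY)
for v in (158,168,176,182,222,230,240,246): print(v,g[v,244:304].tolist())
E
```

```text
158 [13, 9, 7, 19, 59, 101, 103, 101, 98, 98, 101, 100, 101, 104, 105, 106, 108, 103, 105, 108, 100, 67, 27, 9, 6, 13, 8, 13, 11, 13, 9, 11, 8, 10, 16, 50, 94, 106, 104, 102, 99, 97, 101, 102, 103, 104, 107, 106, 106, 105, 107, 102, 76, 32, 11, 7, 12, 13, 17, 14]
168 [26, 24, 19, 28, 124, 230, 241, 233, 231, 230, 232, 233, 234, 235, 237, 238, 237, 234, 235, 240, 234, 140, 43, 17, 24, 22, 25, 26, 27, 24, 28, 27, 24, 23, 23, 114, 227, 241, 237, 232, 230, 229, 232, 233, 234, 236, 237, 239, 235, 235, 239, 242, 161, 60, 17, 23, 25, 25, 26, 22]
176 [27, 24, 21, 15, 114, 231, 240, 235, 230, 230, 229, 233, 234, 236, 236, 239, 237, 235, 235, 239, 236, 150, 51, 21, 19, 27, 28, 24, 29, 23, 24, 22, 24, 21, 26, 119, 228, 240, 235, 231, 227, 230, 232, 234, 234, 236, 238, 238, 235, 234, 239, 237, 138, 38, 20, 25, 24, 27, 23, 21]
182 [25, 24, 23, 20, 109, 226, 240, 236, 232, 229, 231, 231, 233, 234, 236, 237, 238, 235, 234, 239, 238, 154, 50, 18, 21, 25, 26, 26, 27, 25, 26, 26, 26, 20, 26, 123, 230, 242, 235, 232, 230, 229, 231, 234, 235, 235, 238, 237, 236, 236, 239, 235, 135, 35, 21, 27, 24, 24, 2
[... 423 characters left out ...]
31, 232, 232, 231, 233, 232, 233, 233, 232, 233, 231, 232, 236, 232, 168, 110, 99, 103, 104, 104, 104, 104, 99, 62, 21, 13, 13, 4, 14, 13, 12, 12]
240 [105, 105, 106, 109, 106, 109, 107, 104, 101, 97, 88, 84, 79, 80, 79, 85, 98, 100, 98, 96, 97, 97, 95, 89, 134, 223, 235, 233, 230, 231, 231, 232, 231, 233, 231, 232, 232, 231, 232, 232, 235, 229, 143, 80, 78, 81, 83, 89, 92, 97, 105, 110, 115, 113, 113, 115, 119, 114, 120, 116]
246 [79, 81, 78, 77, 82, 81, 80, 78, 79, 78, 81, 80, 80, 82, 71, 56, 89, 103, 100, 101, 101, 101, 97, 135, 216, 235, 231, 230, 234, 231, 232, 232, 233, 235, 235, 234, 235, 233, 232, 233, 238, 231, 129, 70, 78, 77, 78, 79, 81, 80, 80, 79, 79, 81, 82, 78, 80, 82, 78, 82]
```

```bash
python3 - <<'E'
from h import *
k=np.load("held.npz"); c,s=np.cos(YAW),np.sin(YAW)
T=np.array([0.54879592,0.07357565])
def loc(px,z): d=back(px,k,z)[:,:2]-T; return np.round(1000*np.c_[c*d[:,0]+s*d[:,1],-s*d[:,0]+c*d[:,1]],2)
print("plate",loc([[259,222],[286,222],[259,232],[286,232]],.1995).tolist())
for lo,hi in ((164,172),(174,186)): 
  n,x0,ys,b=slot_fit(k["im"],k,range(lo,hi),(240,304),130); y=-s*(x0-T[0])+c*(ys-T[1]); print(n,x0,np.round(y*1000,2),y.mean()*1000)
n,x0,ys,b=slot_fit(k["im"],k,range(164,187),(240,304),130);print(b)
E
```

```text
plate [[27.51, 6.18], [27.52, -6.03], [22.77, 6.23], [22.77, -6.07]]
7 0.5763602597012308 [ 23.18   7.1   -5.83 -22.8 ] 0.41231978268106445
12 0.5655022593169567 [ 23.33   7.11  -6.25 -22.25] 0.4840160554606841
[np.float64(0.12973031929714465), np.float64(0.15361194062896816), np.float64(0.13952951864943694), np.float64(0.1635396562492503)]
```

```bash
python3 - <<'E'
from plant import r, vision, telemetry, gripper_to
from h import *
y=.0004
r.move_l(I(-.108,y,.112),vel=.08); r.hold(.2); print(telemetry.current_ee_pos(),telemetry.current_wrist_force())
g=r.move_l(I(-.108,y,.0825),vel=.02,guard=6)
print(g,telemetry.current_ee_pos(),telemetry.current_wrist_force(),telemetry.current_t())
cv2.imwrite("pics/side_in.png",vision.snapshot("side")[150:420,60:330,::-1])
E
```

```text
[0.54889273 0.07467381 0.11250582] [-0.04300172 -0.25353277 -0.4147652 ]
False [0.54862477 0.07466226 0.0825984 ] [ 0.08006152 -0.37809993 -2.2063601 ] 14.8917
```

View pics/side_in.png

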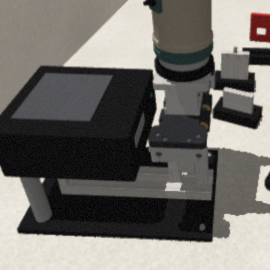

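It went in with no contact force, and the plate is standing in the slot. I'll release, retreat, and check the push poses.

```bash
cat >> h.py <<'E'
t=np.deg2rad(50); A=np.array([np.sin(t),0,-np.cos(t)])
def QT():
    M=R.from_euler("z",YAW).as_matrix()@np.array([[np.cos(t),0,np.sin(t)],[0,-1,0],[np.sin(t),0,-np.cos(t)]]).T
    q=R.from_matrix(M).as_quat(); return q[[3,0,1,2]].tolist()
def P(xt,zt,y=.0004):  # TCP for fingertip centre at instrument xt,zt
    v=np.array([xt,0,zt])-.025*A; return I(v[0],y,v[2])
E
python3 - <<'E'
from plant import r, vision, telemetry, gripper_to, inverse_kinematics as ik
from h import *
gripper_to(.032); r.hold(.3)
r.move_l(I(-.108,.0004,.20),vel=.12)
r.move_l(I(-.19,.0004,.20),vel=.15)
gripper_to(0,f_grip=20)
print(ik(P(-.19,.16),QT()),ik(P(-.17,.042),QT()),ik(P(-.03,.042),QT()))
r.move_to(P(-.19,.16),QT())
print(telemetry.current_ee_pos(),P(-.19,.16),telemetry.current_t())
k=vision.get_calibration("wrist"); im=vision.snapshot("wrist"); s=vision.snapshot("side")
cv2.imwrite("pics/pre.png",np.hstack([cv2.resize(im,(400,300)),cv2.resize(s[150:420,60:420],(400,300))])[:,:,::-1])
E
```

```text
[-0.29827263 -0.13331724  2.52790028  1.78442498  0.34235003 -0.5220601 ] None [-0.08090285  0.41719996  2.41627947  2.82183045  0.5754223  -1.44603182]
[0.4491978  0.06014542 0.17673563] [np.float64(0.4484651166519358), np.float64(0.060119967280936666), np.float64(0.17606969024216348)] 19.9417
```

View pics/pre.png

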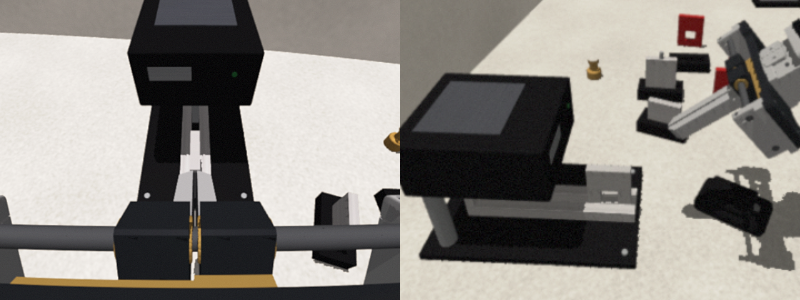

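The plate stands in the slot (right panel, about (610,190)). The 50° start pose is out of reach, so I'll scan tilts for a joint-continuous push line.

```bash
python3 - <<'E'
from plant import inverse_kinematics as ik
import h; from h import *
for d in (0,10,20,30,35,40,50,60,65,70):
    h.t=np.deg2rad(d); h.A=np.array([np.sin(h.t),0,-np.cos(h.t)])
    out=[]
    for x in (-.165,-.14,-.12,-.10,-.08,-.05,-.03):
        q=ik(P(x,.042),QT()); out.append("none" if q is None else np.round(q[3:],2).tolist())
    print(d,out)
E
```

```text
0 [[-0.0, 0.92, 1.42], [-0.0, 0.94, 1.43], [-0.0, 0.96, 1.43], [-0.0, 0.98, 1.44], [-0.0, 1.0, 1.44], [-0.0, 1.03, 1.45], [-0.0, 1.05, 1.45]]
10 [[0.05, 0.68, 1.36], [0.04, 0.7, 1.37], [0.04, 0.71, 1.38], [0.04, 0.73, 1.39], [0.04, 0.75, 1.4], [0.03, 0.77, 1.41], [0.03, 0.79, 1.42]]
20 [[0.17, 0.42, 1.22], [0.16, 0.43, 1.25], [0.14, 0.45, 1.27], [0.13, 0.46, 1.29], [0.12, 0.48, 1.3], [0.11, 0.5, 1.33], [0.1, 0.52, 1.34]]
30 [[0.86, 0.16, 0.5], [0.76, 0.17, 0.62], [0.68, 0.17, 0.71], [0.6, 0.18, 0.8], [0.53, 0.19, 0.88], [0.44, 0.21, 0.98], [0.39, 0.23, 1.04]]
35 [[2.01, 0.17, -0.67], [1.94, 0.15, -0.58], [1.86, 0.14, -0.49], [1.76, 0.13, -0.37], [1.62, 0.12, -0.22], [1.38, 0.11, 0.04], [1.2, 0.11, 0.22]]
40 [[2.52, 0.34, -1.22], [2.53, 0.31, -1.19], [2.52, 0.29, -1.17], [2.51, 0.26, -1.14], [2.49, 0.24, -1.11], [2.45, 0.21, -1.05], [2.4, 0.19, -0.99]]
50 ['none', [2.78, 0.81, -1.54], [2.79, 0.76, -1.52], [2.8, 0.71, -1.5], [2.81, 0.67, -1.48], [2.82, 0.61, -1.46], [2.82, 0.58, -1.45]]
60 ['none', 'none', 'none', 'none', 'none', [2.88, 1.14, -1.6], [2.89, 1.07, -1.58]]
65 ['none', 'none', 'none', 'none', 'none', [2.88, 1.45, -1.66], [2.89, 1.35, -1.63]]
70 ['none', 'none', 'none', 'none', 'none', 'none', [2.87, 1.66, -1.69]]
```

```bash
sed -i 's/deg2rad(50)/deg2rad(45)/' h.py; python3 - <<'E'
from plant import r, vision, telemetry, gripper_to, inverse_kinematics as ik
from h import *
for x,z in ((-.16,.12),(-.16,.042),(-.15,.042),(-.1,.042),(-.03,.042)):
    q=ik(P(x,z),QT()); print(x,z,None if q is None else np.round(q,2))
r.move_to(P(-.16,.12),QT()); print(telemetry.current_joints().round(2))
print(r.move_l(P(-.16,.042),vel=.06,guard=8))
print(telemetry.current_ee_pos(),P(-.16,.042)); print(telemetry.current_wrist_force(),telemetry.current_t())
print(r.move_l(P(-.082,.042),vel=.04,guard=12)); print(telemetry.current_ee_pos(),P(-.082,.042),telemetry.current_wrist_force(),telemetry.current_t())
E
```

```text
-0.16 0.12 [-0.19  0.01  2.48  1.97  0.25 -0.65]
-0.16 0.042 [-0.19  0.28  2.62  2.69  0.57 -1.43]
-0.15 0.042 [-0.18  0.29  2.6   2.7   0.55 -1.42]
-0.1 0.042 [-0.12  0.32  2.49  2.72  0.47 -1.38]
-0.03 0.042 [-0.07  0.37  2.34  2.72  0.37 -1.32]
[-0.19  0.01  2.47  1.97  0.26 -0.65]
False
[0.4797796  0.06459946 0.06020201] [np.float64(0.47961144868361444), np.float64(0.06464583999980145), np.float64(0.05967766952966369)]
[0.4881604  0.15105693 0.1165476 ] 21.8083
False
[0.55668117 0.07581531 0.05966049] [np.float64(0.5568007797182221), np.float64(0.07586221973792386), np.float64(0.05967766952966369)] [ 0.38388436 -0.4949401  -0.34584751] 23.9083
```

```bash
python3 - <<'E'
from plant import r, vision, telemetry
from h import *
for x in (-.06,-.05,-.043,-.039,-.036,-.033,-.030,-.027):
    g=r.move_l(P(x,.042),vel=.012,guard=13); print(x,g,telemetry.current_ee_pos().round(4),np.round(P(x,.042),4),telemetry.current_wrist_force().round(1))
    if g: break
    f=telemetry.current_wrist_force()
    if -f[0]>13: break
print(telemetry.current_t())
cv2.imwrite("pics/push.png",vision.snapshot("side")[150:420,60:420,::-1])
E
```

```text
-0.06 False [0.5785 0.079  0.0597] [0.5786 0.079  0.0597] [-0.3 -0.4  0.2]
-0.05 False [0.5866 0.0803 0.0589] [0.5885 0.0805 0.0597] [-8.4 -2.7  5.8]
-0.043 False [0.5935 0.0813 0.0589] [0.5954 0.0815 0.0597] [-7.9 -1.6  4.4]
-0.039 False [0.5975 0.0819 0.0589] [0.5994 0.082  0.0597] [-8.5 -1.4  4.6]
-0.036 False [0.6005 0.0824 0.0588] [0.6023 0.0825 0.0597] [-7.1 -2.   2.9]
-0.033 False [0.6034 0.0828 0.0588] [0.6053 0.0829 0.0597] [-6.9 -1.9  5. ]
-0.03 False [0.6052 0.0831 0.0582] [0.6083 0.0833 0.0597] [-10.9  -1.8   8.4]
-0.027 True [0.6045 0.0832 0.0567] [0.6112 0.0838 0.0597] [-1.8 -0.7  0.5]
29.55
```

View pics/push.png

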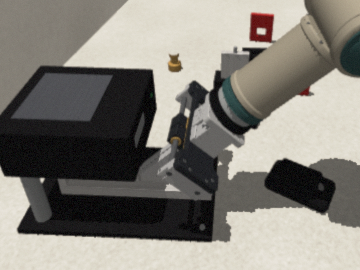

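Force rose from the roughly 8 N drag to above 13 N near the expected stop. I'll push once more to confirm it stalls at the same place, then back off and look.

```bash
python3 - <<'E'
from plant import r, vision, telemetry
from h import *
for x in (-.033,-.031,-.029,-.027,-.025):
    g=r.move_l(P(x,.042),vel=.01,guard=18); f=telemetry.current_wrist_force(); print(x,g,telemetry.current_ee_pos().round(4),f.round(1))
    if g or -f[0]>18: break
r.move_l(P(-.09,.042),vel=.05); r.move_l(P(-.13,.055),vel=.08); r.hold(.3)
k=vision.get_calibration("wrist"); im=vision.snapshot("wrist"); np.savez("end.npz",im=im,**{a:np.array(b) for a,b in k.items()})
s=vision.snapshot("side"); np.savez("ends.npz",im=s,**{a:np.array(b) for a,b in vision.get_calibration("side").items()})
cv2.imwrite("pics/end.png",np.hstack([cv2.resize(im[100:320,120:440],(440,300)),cv2.resize(s[250:400,60:240],(360,300))])[:,:,::-1])
print(telemetry.current_t(),telemetry.current_ee_pos())
E
```

```text
-0.033 False [0.6045 0.0828 0.059 ] [-3.7  0.4 -1.9]
-0.031 False [0.6051 0.0831 0.0581] [-6.8 -1.   0.5]
-0.029 False [0.6055 0.0832 0.0578] [-14.   -2.4   5.4]
-0.027 False [0.6058 0.0833 0.0576] [-21.2  -4.4  12.6]
33.6083 [0.50943487 0.06903038 0.07251665]
```

View pics/end.png

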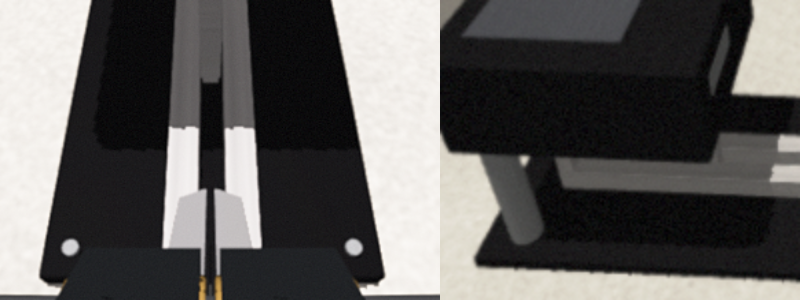

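```bash
python3 - <<'E'
from h import *
k=np.load("end.npz"); g=cv2.cvtColor(k["im"],cv2.COLOR_RGB2GRAY)
print(g[150:170,268:278:2].tolist())
c,s=np.cos(YAW),np.sin(YAW)
def loc(px,z): d=back(px,k,z)[:,:2]-O; return np.round(1000*np.c_[c*d[:,0]+s*d[:,1],-s*d[:,0]+c*d[:,1]],1).tolist()
print(loc([[273,160]],.012),loc([[120+70*320/440,100+247*220/300],[120+354*320/440,100+247*220/300]],.012))
k0=np.load("inst.npz"); k=k0; print("bolts in first view",loc([[234,125],[333,110]],.012))
E
```

```text
[[89, 89, 84, 88, 88], [90, 85, 87, 88, 88], [93, 90, 91, 87, 87], [88, 89, 88, 88, 86], [90, 87, 88, 88, 89], [88, 90, 87, 85, 89], [86, 88, 87, 89, 89], [85, 87, 91, 89, 90], [87, 91, 88, 89, 91], [80, 88, 85, 89, 89], [55, 56, 54, 61, 58], [19, 27, 24, 25, 22], [12, 14, 9, 9, 11], [9, 9, 14, 11, 7], [9, 8, 8, 12, 11], [3, 7, 12, 8, 13], [5, 6, 13, 11, 13], [8, 14, 8, 7, 14], [9, 6, 15, 16, 12], [9, 7, 9, 13, 9]]
[[-28.9, 0.3]] [[-134.0, 70.4], [-134.0, -71.3]]
bolts in first view [[-135.7, 69.6], [-135.2, -70.4]]
```

The plate's rear foot edge is at x ≈ -29 to -30 mm (home is -30), y ≈ 0.3 mm, and on the floor. The second push stalled rigidly against the hard stop. Clearing the arm and handing in.

```bash
python3 - <<'E'
from plant import r, telemetry
from h import *
r.move_l(P(-.15,.12),vel=.1); r.hold(.3); print(telemetry.current_wrist_force().round(1),telemetry.current_t()); print(r.sign_off())
E
```

```text
[0.2 0.3 0.9] 34.95
the job is handed in; nothing more can be done
None
```

I handed the job in at about 35 s: the windowed plate stands released in the slot at its home position with the shoe pushed against its hard stop, pushed with at most about 22 N read at the wrist, and the robot touched none of the bystanders as far as I could see; no verdict came back.

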